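# Set the parcel gauge to its stop and push the parcel home

### The arm

A 6-joint arm with a two-finger parallel gripper is mounted at the origin on the work surface. World frame = base frame: x ahead of the robot, y to its left, z up, the work surface at z = 0. Lengths are in m, angles in degrees, forces in N, time in s.
With the tool pointing down it reaches from about 0.4 to 0.825 m from the base axis. Payload 7 kg.
Tool frame: the origin (TCP) lies on the centre line of the jaws, within the pads' length; the fingertips stand 19 mm ahead of it and the grasp point (between the pads) is the TCP (r.tips_ahead is the distance from the TCP to the fingertips, in m); z points along the fingers, y is the line along which they close (so a half turn about z gives the same grasp; the last joint's range is limited). The gripper opens to 88 mm and grips with 3 to 60 N. Pads are 19 mm wide; open, the fingers measure 130 mm over their backs; the gripper's body (78 mm by 193 mm) begins 47 mm behind the grasp point.
Start: joints at [-57.233, 20.546, 0.682, 0, -70.136, -16.507], TCP at [0.189, -0.648, 0.246] pointing down, gripper open.
Joint ranges: [-176.03, 176.03], [-82.01, 121.73], [-58.28, 71.71], [-173.87, 95.51], [-174.79, -0.11], [-173.66, 173.66]. Speed limits (degrees/s): [136.94, 136.94, 172.46, 180, 180, 180].

### API

Orientations are given as [roll, pitch, yaw] about the fixed x, y, z axes, in that order (R = Rz(yaw) Ry(pitch) Rx(roll)).
In Python, from plant import r, viewer, close_job gives the robot as it stands. The module is installed in compiled form; this text tells all that it offers.
- The arm moves only by the tool arm_command, never from a script. Its arguments are lists of equal length, an entry for each row: "travel": the shift along the world's x, y, z scaled (see below), a list of three; "delta_rot": the turn, a rotation vector about the world's x, y, z scaled (see below), a list of three. In form: {"travel": [[dx, dy, dz], ...], "delta_rot": [[rx, ry, rz], ...]}. A call has 1 to 20 rows; each row is the pose to reach, as a shift and turn from the pose commanded when the call began; what a row does not reach only later rows make up. The controller multiplies each number of a shift by 0.5 m and each number of a turn by 90 degrees. A row lasts 1/8 s, in which the tool goes at most 62.5 mm and 10.7 degrees, less where a joint would pass 70% of its speed; a pose out of reach is approached as far as the arm can. A call with a number of a shift or a turn outside -1 to 1 is refused whole. A call with a gripper value outside its range is refused whole. "grip" is the opening, from 0 (shut) to 1 (fully open), set as the call begins (left out, the last holds). The fingers move at their own pace and stop on an object; "newtons" is the grip in N (left out, the last holds). Time passes only in rows, so rows that repeat a pose let the fingers close. It gives the time, the measured TCP pose, the force, the opening and the grip force at its end, in the units of the state.
- r.get_state(): the state, without advancing time (a new reading comes with each control period).
- viewer.capture(name): name is "side" or "top" or "wrist"; returns a dict with "img" (480x640x3 uint8, red, green, blue), "camera_matrix" (3x3 intrinsics, pixels), "R" (3x3) and "t" (3): a world point X has camera coordinates R X + t; the wrist camera has in their place "mount" (4x4, takes a point from camera to tool coordinates, whose origin is the TCP and whose axes are the flange's). Camera axes: x right, y down, z forward; pixel columns grow to the right and rows downward; lengths in m; the calibration is good to about 2 mm. A picture is of the moment at which its call begins: read the wrist's pose just before it. There is no depth.
- close_job(): hands the job in; it is judged then, once.
The state is a dict: "time_s": time; "joints": joint angles; "qd": joint speeds; "joint_torque": joint torques, N m; "tcp_pos": TCP position; "eef_rot": TCP orientation; "contact_force": force on the tool from outside, world axes, zero at the start; "moment": the same for the moment, N m; "gripper_width": finger opening in m; "gripper_force": force on a finger pad.
Only numpy, scipy, OpenCV 4.12 (cv2) and the standard library are available. Lean on these libraries where they do the work, as an engineer would, in place of code of your own. Each camera call takes 0.05 s, during which the arm holds its last target. There are 200 camera calls.

### The job

First push the parcel gauge's red grip, with the blue fence it carries, past its two clicks until it is fully home against the hidden end stop and the green indicator rod has come all the way out; feel for the stop instead of ramming it, and leave the parcel alone meanwhile. Then gently push the parcel along the deck, without lifting it, until it lies flat and flush against the fence, between the yellow lane lines. Do not disturb the other things on the bench, and leave the fence home and the parcel at rest.

Things in the scene. Friction and masses are not known exactly. Their poses are not given: they have to be found in the camera images.
- gauge: Parcel gauge fixed to the bench, yaw up to 0.2 rad either way: grey deck, top 12 mm above the bench. Origin on the bench under the lane's middle; x across the lane, y along it towards the end stop, z up. Deck x -115 to 155 mm, y -270 to 270. Yellow lane lines at x = -98 and 98. Aluminium rail on it at x 105 to 145, y -270 to 200, top 32 mm above the bench, hides the end stop.
- grip_top (a point): Top centre of the red grip: block 30 (gauge x) x 24 (y) x 45 mm tall, top 90 mm above the bench, on a dark saddle (56 x 40 mm, top at 45 mm). It slides the fence along gauge y only, friction 2.5 N, stays where left. Going +y it passes two spring clicks (up to 10 N in all), then, 85 to 155 mm from its start, meets the hard stop: its place differs each time and must be felt.
- fence_face (a point): Mid-lane point, at deck height, of the fence face that meets the parcel (its -y face). The fence is a blue plate 190 mm long across the lane, 8 mm thick, top 62 mm above the bench. It moves with the red grip, whose centre is 125 mm along gauge +x and 4 mm along +y from here. Axes as the gauge's.
- indicator (a joint): Travel (m) of the green-capped rod that sticks out of the +y end of the rail. 0 while the slide is away from its stop; the slide pushes it out over its last 8 mm against a 1 N spring; about 0.008 when the slide is fully home.
- parcel: Rigid cardboard parcel with red band and tape strip, 140 (its x) x 100 (its y) x 60 mm tall, 0.35 to 0.7 kg, loose and askew (up to 0.35 rad from the gauge) on the deck in the lane, on the fence's -y side. Origin at the centre of its underside, z up; its +y long side is to meet the fence.
- tape_roll: Bystander: roll of tan tape lying flat, 110 mm across, 48 mm tall. Origin at the centre of its underside.
- spray_bottle: Bystander: white bottle with black cap, 70 mm across, 190 mm tall. Origin at the centre of its underside.
- stamp: Bystander: hand stamp, black foot 60 x 36 mm, dark round knob, 78 mm tall. Origin at the centre of its underside.

How it is judged (in metres and radians):
On the way:
1. the fence is fully home at its stop while the parcel still lies where it was (within 15 mm) (value of joint indicator above 0.006 m and distance of parcel from where it was at the start of the episode below 0.015 m), for 0.2 s.
At the end, for the whole second after the job is handed in: The indicator is out by more than 6 mm (slide fully home), the parcel rests flat on the deck with its centre within 57 mm of the fence face (50 mm is touching), square to the gauge within 0.08 rad, its centre within 30 mm of the lane's middle, and still (value of joint indicator above 0.006 m and y of parcel in the frame of fence_face between -0.057 and -0.045 m and x of parcel in the frame of gauge between -0.03 and 0.03 m and angle between the y axis of parcel and the y axis of gauge, either way round below 0.08 rad and angle between parcel's own z axis and vertical below 0.06 rad and z of parcel in the frame of gauge below 0.016 m and linear speed of parcel below 0.01 m/s).
It fails at once if the slide is rammed or the parcel crushed: over 40 N from the gripper on either (contact force between any of the arm, the fingers and gauge above 40 N or contact force between any of the arm, the fingers and parcel above 40 N).
It fails at once if the parcel is lifted off the deck by more than 15 mm or tipped (z of parcel in the frame of gauge above 0.027 m or angle between parcel's own z axis and vertical above 0.35 rad).
It fails at once if a bystander is moved more than 30 mm (distance of any of tape_roll, spray_bottle, stamp from where it was at the start of the episode above 0.03 m).
It also fails if it takes over 66 s, if anything falls off the work surface, if the arm or the gripper's body presses on something with over 40 N, if the wrist force passes 120 N, or if a joint passes its speed limit or range.

## Working session

There is one attempt and no reset: what is moved stays moved. The work goes in short steps, Python scripts to look and compute and a tool call to move; the robot and the scene stay as the last step left them, time stands still between calls to the robot, and variables do not carry over. Pictures are saved under pics/ and viewed, at most 12 in all, crops included, and the job is handed in when it is done.

Besides the shell and the picture viewer there is one more tool, called as name(argument=value, ...), one argument or row to a line, values as JSON. arm_command: Moves the arm, as the interface text tells. Shifts and turns lie within -1 to 1; 1 stands for 0.5 m of shift or 90 degrees of turn. Its arguments: {"type":"object","properties":{"travel":{"type":"array"},"delta_rot":{"type":"array"},"grip":{"type":"number"},"newtons":{"type":"number"}},"required":["travel","delta_rot"]}

```bash
mkdir -p pics
cat > h.py <<'E'
import numpy as np, cv2
from plant import r, viewer, close_job
def cap(n,f=None):
    c=viewer.capture(n)
    if f: cv2.imwrite('pics/'+f,c['img'][:,:,::-1])
    return c
def ray(c,uv,z):
    K,R,t=map(np.array,(c['camera_matrix'],c['R'],c['t']))
    o=-R.T@t; d=R.T@np.linalg.inv(K)@np.array([uv[0],uv[1],1.])
    return o+d*(z-o[2])/d[2]
def proj(c,X):
    p=np.array(c['camera_matrix'])@(np.array(c['R'])@np.array(X)+np.array(c['t'])); return p[:2]/p[2]
def tri(c1,p1,c2,p2):
    P=[np.array(c['camera_matrix'])@np.c_[np.array(c['R']),np.array(c['t'])] for c in (c1,c2)]
    X=cv2.triangulatePoints(P[0],P[1],np.array(p1,float).reshape(2,1),np.array(p2,float).reshape(2,1)).ravel(); return X[:3]/X[3]
E
python3 - <<'E'
from h import *
a=cap('top','top0.png');b=cap('side','side0.png')
for c in(a,b):print(np.round(-np.array(c['R']).T@c['t'],3))
print(r.get_state(), r.tips_ahead)
E
```

```text
[ 0.491 -0.103  1.198]
[0.309 0.501 0.824]
{'time_s': 0.1, 'joints': array([-5.72317671e+01,  2.05857003e+01,  6.40314062e-01, -1.81438744e-02,
       -7.01322047e+01, -1.65083715e+01]), 'qd': array([ 0.06139189,  0.05686137,  0.12902497,  0.07003205,  0.01323633,
       -0.08869027]), 'joint_torque': array([-1.75510133e-03, -5.84159446e+01,  2.93754208e+01,  7.01539144e+00,
        1.01786191e-02, -6.13023258e-05]), 'tcp_pos': array([ 0.18889402, -0.64763585,  0.24474326]), 'eef_rot': array([ 1.79920760e+02, -5.69563389e-03, -1.63746312e+02]), 'contact_force': array([ 0.01947775, -0.04013539,  0.17308945]), 'moment': array([-0.02143674,  0.04371013, -0.03533648]), 'gripper_force': 0.0, 'gripper_width': 0.0872834543582688} 0.019
```

View pics/top0.png

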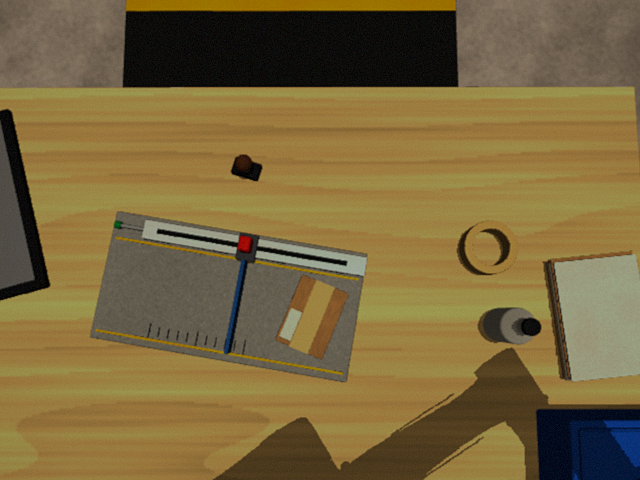

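View pics/side0.png

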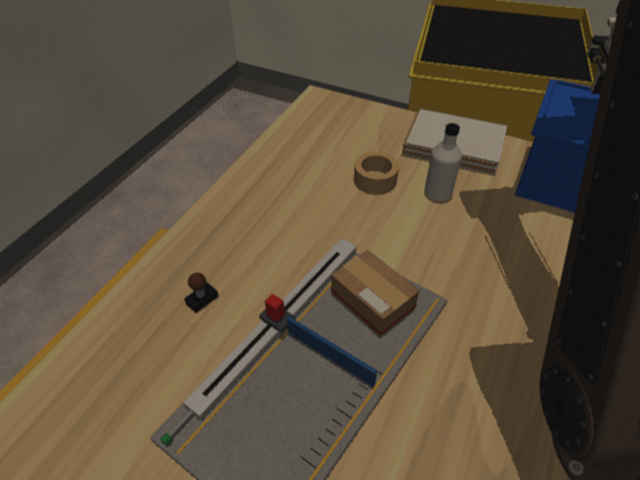

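The top view shows the gauge with the end-stop side to the left (world +y): grip at about (245,244), fence from (243,262) to (228,352), parcel around (312,317), and stamp at (246,168). The side view has the grip at about (275,308) and the parcel at about (375,290).

Run:
```python
from h import *
a=cap('top');b=cap('side')
def hsv(c): return cv2.cvtColor(c['img'],cv2.COLOR_RGB2HSV)
def big(m):
    cs,_=cv2.findContours(m,cv2.RETR_EXTERNAL,cv2.CHAIN_APPROX_NONE); return max(cs,key=cv2.contourArea)
# yaw & pose from yellow lane lines
h=hsv(a); roi=np.zeros(h.shape[:2],np.uint8); roi[205:390,85:372]=1
ym=cv2.inRange(h,(20,150,110),(32,255,255))*roi
n,l,s,ce=cv2.connectedComponentsWithStats(ym)
print(s[1:][s[1:,4]>15])
for nm,c in(('top',a),('side',b)):
    hh=hsv(c); red=cv2.inRange(hh,(0,200,60),(5,255,255))|cv2.inRange(hh,(175,200,60),(180,255,255))
    k=big(red); print(nm,'red',cv2.boundingRect(k),cv2.minAreaRect(k))
    blue=cv2.inRange(hh,(100,120,20),(125,255,255)); blue[:, 500:]=0
    k=big(blue); print('blue',cv2.minAreaRect(k), cv2.boxPoints(cv2.minAreaRect(k)).round(1).tolist())
h[:,:,:]; 
# deck gray mask
g=cv2.inRange(h,(0,0,30),(180,60,255))*roi
k=big(cv2.morphologyEx(g,cv2.MORPH_CLOSE,np.ones((25,25))));bx=cv2.boxPoints(cv2.minAreaRect(k));print('deck',bx.tolist(),[ray(a,p,.012)[:2].round(4).tolist() for p in bx])
br=cv2.inRange(h,(5,70,50),(25,255,255));m=np.zeros_like(br);m[272:362,262:352]=br[272:362,262:352];m=cv2.morphologyEx(m,cv2.MORPH_OPEN,np.ones((5,5)))
k=big(m);bx=cv2.boxPoints(cv2.minAreaRect(k));print('parcel',bx.tolist(),[ray(a,p,.072)[:2].round(4).tolist() for p in bx])
def up(c,x0,y0,w,hh,s=None):
    return cv2.resize(c['img'][y0:y0+hh,x0:x0+w],(400,300),interpolation=cv2.INTER_CUBIC)
o=np.vstack([np.hstack([up(a,265,270,100,100*3//4+25) if 0 else up(a,255,270,120,90),up(b,320,245,120,90)]),np.hstack([up(a,215,225,60,45),up(b,250,285,60,45)])])
cv2.imwrite('pics/crop.png',o[:,:,::-1])
```

```text
[[160 211  10   6  17]
 [183 211  11   6  24]
 [108 212   8   5  16]
 [143 212  10   4  20]
 [214 213  11  10  21]
 [232 213  18   9  46]
 [ 91 217  10   8  24]
 [252 216  12  13  36]
 [ 98 220  13   8  37]
 [287 222  22  10  62]
 [ 87 226  10   6  23]
 [103 230   9  11  30]
 [260 230   8   6  16]
 [ 96 234   7   4  16]
 [326 235   7   6  17]
 [359 235  10   4  16]
 [115 236 121  24 322]
 [301 238  21   7  57]
 [321 238  18  10  39]
 [351 241  11  11  39]
 [361 241   7   8  17]
 [ 85 243  23  11  81]
 [340 242  11   8  41]
 [362 249  10   6  18]
 [367 258   5  11  22]
 [255 260 104  21 275]
 [ 95 263  10  11  37]
 [ 85 265   9   6  27]
 [289 281  46  72 958]
 [363 283   9   3  16]
 [ 87 319   6  11  21]
 [364 322   7   7  17]
 [355 325   5   8  19]
 [360 326  12  11  40]
 [ 95 329 128  25 350]
 [154 350  12   3  19]
 [228 353 115  22 310]
 [104 355  19  11  46]
 [ 85 356  23   9  71]
 [361 356   8   6  17]
 [161 363   9   5  16]
 [178 365   9   6  19]
 [196 365  10   6  21]
 [209 365   8   6  18]
 [232 364  14   6  28]
 [116 370  13   4  26]
 [196 374   9   7  17]
 [206 374   7   6  
[... 684 characters left out ...]
42158508300781, 14.50680923461914), 32.27564239501953) [[281.3999938964844, 327.8999938964844], [289.1000061035156, 315.70001220703125], [379.8999938964844, 373.0], [372.20001220703125, 385.29998779296875]]
deck [[90.19418334960938, 336.5804443359375], [112.5565185546875, 209.46826171875], [367.5802307128906, 254.33355712890625], [345.2178955078125, 381.44573974609375]] [[0.4407, 0.3723], [0.7076, 0.3374], [0.6109, -0.2038], [0.3492, -0.1549]]
parcel [[273.82415771484375, 341.01397705078125], [301.44439697265625, 272.69024658203125], [349.24908447265625, 292.01556396484375], [321.62884521484375, 360.33929443359375]] [[0.4342, -0.0127], [0.5683, -0.0666], [0.5298, -0.1615], [0.3968, -0.1065]]
```

View pics/crop.png

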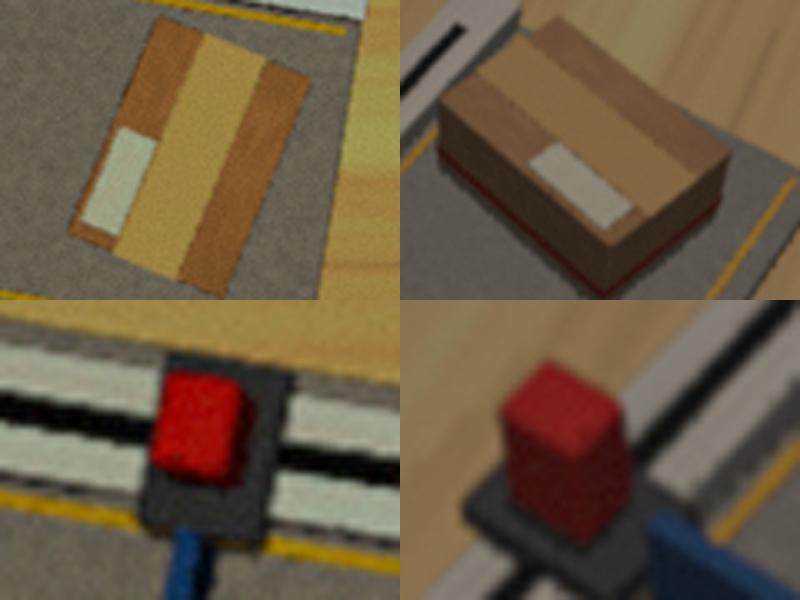

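The crops show the grip's top face centred at about top (244.2,243) and side (274.3,301.3). The parcel's four top corners are clear in both views.

```bash
cat > m.py <<'E'
from h import *
def gauge(a):
    h=cv2.cvtColor(a['img'],cv2.COLOR_RGB2HSV); roi=np.zeros(h.shape[:2],np.uint8); roi[205:390,85:372]=1
    ym=cv2.inRange(h,(20,150,110),(32,255,255))*roi
    n,l,s,ce=cv2.connectedComponentsWithStats(ym)
    c=[i for i in range(1,n) if s[i,4]>150 and s[i,2]>3*s[i,3]]
    L=[]
    for up in(1,0):
        pts=np.vstack([np.argwhere(l==i)[:,::-1] for i in c if (ce[i,1]<285)==up])
        w=np.array([ray(a,p,.012)[:2] for p in pts]); v=cv2.fitLine(w.astype(np.float32),cv2.DIST_HUBER,0,1e-4,1e-4).ravel()
        L.append(v*np.sign(np.r_[v[1],v[1],1,1]))
    d=(L[0][:2]+L[1][:2]);d/=np.linalg.norm(d); n_=np.array([d[1],-d[0]])
    return d,n_,L[0][2:],L[1][2:]
E
python3 - <<'E'
from m import *
a=cap('top');b=cap('side')
d,n,pu,pl=gauge(a); print('gy',d,'gx',n,'yaw',np.degrees(np.arctan2(-d[0],d[1])),'lane width',(pu-pl)@n,'mid off',((pu+pl)/2)@n)
G=tri(a,(244.2,243),b,(274.3,301.3));print('grip',G, 'ray.09',ray(a,(244.2,243),.09),ray(b,(274.3,301.3),.09))
T=[(303.6,274.5),(348,293.4),(321.6,358.8),(276,339.9)];S=[(332,274.1),(368,249.5),(419,291.5),(381.5,318.5)]
P=np.array([tri(a,p,b,q) for p,q in zip(T,S)]);print('parcel',P.round(4),P.mean(0))
e=P[0]-P[3]+P[1]-P[2];print('long axis ang vs gx deg',np.degrees(np.arctan2(e[1],e[0])-np.arctan2(n[1],n[0])))
mid=((pu+pl)/2)@n
for X in [G,P.mean(0),*P]: print('gauge coords x,y', round(X[:2]@n-mid,4), round((X[:2]-G[:2])@d,4))
E
```

```text
gy [0.1716023 0.9851663] gx [ 0.9851663 -0.1716023] yaw -9.880993 lane width 0.19612274 mid off 0.48417294
grip [0.62610085 0.04635468 0.08510763] ray.09 [0.62585828 0.04584405 0.09      ] [0.6235368  0.04924221 0.09      ]
parcel [[ 0.5649 -0.0708  0.0676]
 [ 0.5266 -0.1593  0.0701]
 [ 0.3991 -0.1064  0.0649]
 [ 0.4378 -0.0162  0.0682]] [ 0.48208773 -0.08817422  0.06769418]
long axis ang vs gx deg -13.015333679461332
gauge coords x,y 0.1247 0.0
gauge coords x,y 0.0059 -0.1572
gauge coords x,y 0.0845 -0.1259
gauge coords x,y 0.0619 -0.2197
gauge coords x,y -0.0727 -0.1895
gauge coords x,y -0.0501 -0.0939
```

arm_command(
  travel=[
    [0.03, 0.05, 0],
    [0.1, 0.15, 0],
    [0.17, 0.25, 0],
    [0.24, 0.36, 0],
    [0.31, 0.47, 0],
    [0.38, 0.58, 0],
    [0.45, 0.69, 0],
    [0.52, 0.8, 0],
    [0.59, 0.9, 0],
    [0.64, 0.97, 0],
    [0.66, 1.0, 0],
    [0.66, 1.0, 0],
  ],
  delta_rot=[
    [0, 0, 0.03],
    [0, 0, 0.1],
    [0, 0, 0.18],
    [0, 0, 0.26],
    [0, 0, 0.34],
    [0, 0, 0.42],
    [0, 0, 0.5],
    [0, 0, 0.58],
    [0, 0, 0.64],
    [0, 0, 0.69],
    [0, 0, 0.71],
    [0, 0, 0.71],
  ],
  grip=0,
  newtons=20,
)

```text
time_s: 1.8
tcp_pos: [0.5193, -0.1471, 0.2453]
eef_rot: [180.0, -0.0, -99.7]
contact_force: [-0.2, -0.4, 0.4]
gripper_width: 0.0005
gripper_force: 0.0
```

arm_command(
  travel=[
    [0.04, 0.06, 0],
    [0.1, 0.15, 0],
    [0.16, 0.24, 0],
    [0.19, 0.29, 0],
    [0.198, 0.298, -0.02],
    [0.198, 0.298, -0.1],
    [0.198, 0.298, -0.18],
    [0.198, 0.298, -0.26],
    [0.198, 0.298, -0.32],
    [0.198, 0.298, -0.338],
    [0.198, 0.298, -0.338],
    [0.198, 0.298, -0.338],
  ],
  delta_rot=[
    [0, 0, 0],
    [0, 0, 0],
    [0, 0, 0],
    [0, 0, 0],
    [0, 0, 0],
    [0, 0, 0],
    [0, 0, 0],
    [0, 0, 0],
    [0, 0, 0],
    [0, 0, 0],
    [0, 0, 0],
    [0, 0, 0],
  ],
)

```text
time_s: 3.3
tcp_pos: [0.6188, 0.0008, 0.0781]
eef_rot: [-179.9, 0.0, -99.8]
contact_force: [-0.7, -0.0, 0.1]
gripper_width: 0.0006
gripper_force: 0.0
```

```bash
cat > ind.py <<'E'
from h import *
def green(c):
    h=cv2.cvtColor(c['img'],cv2.COLOR_RGB2HSV).astype(int)
    m=((h[...,0]>45)&(h[...,0]<80)&(h[...,1]>110)&(h[...,2]>40)).astype(np.uint8)
    n,l,s,ce=cv2.connectedComponentsWithStats(m)
    i=1+np.argmax(s[1:,4]); return ce[i].round(2),s[i,4]
def show():
    a=cap('top');b=cap('side')
    print('green',*green(a),*green(b))
    s=r.get_state();print(s['tcp_pos'].round(4),s['contact_force'].round(2),s['time_s'])
E
python3 - <<'E'
from ind import *
show(); c=cap('side'); g=ray(c,green(c)[0],.025); d=np.array([.1716,.9852,0])
print('px per 8mm',proj(c,g+.008*d)-proj(c,g))
cv2.imwrite('pics/s2.png',cv2.resize(c['img'][230:480,140:473],(798,600))[:,:,::-1])
E
```

```text
Traceback (most recent call last):
  File "ind.py", line 9, in show
    print('green',*green(a),*green(b))
                   ~~~~~^^^
  File "ind.py", line 6, in green
    i=1+np.argmax(s[1:,4]); return ce[i].round(2),s[i,4]
        ~~~~~~~~~^^^^^^^^^
ValueError: attempt to get argmax of an empty sequence
```

```bash
sed -i 's/\[...,0\]<80/[...,0]<95/; s/>110)&(h\[...,2\]>40/>90)\&(h[...,2]>25/' ind.py
python3 - <<'E'
from ind import *
for f,y,x in(('top0',224,118),('side0',438,167)):
    h=cv2.cvtColor(cv2.imread(f'pics/{f}.png'),cv2.COLOR_BGR2HSV); print(h[y-1:y+2,x-1:x+2].reshape(-1,3).tolist())
c=cap('side')
cv2.imwrite('pics/s2.png',cv2.resize(c['img'][230:480,140:473],(798,600))[:,:,::-1])
show();g=ray(c,green(c)[0],.025); d=np.array([.1716,.9852,0])
print('px per 8mm',proj(c,g+.008*d)-proj(c,g))
E
```

```text
[[67, 241, 88], [66, 229, 89], [67, 248, 78], [67, 225, 94], [66, 228, 93], [65, 214, 88], [66, 214, 88], [68, 244, 90], [66, 215, 77]]
[[66, 147, 85], [66, 152, 82], [67, 153, 80], [65, 146, 82], [66, 148, 79], [65, 148, 76], [66, 154, 78], [65, 153, 75], [66, 153, 70]]
green [373.  66.] 1 [166.03 438.53] 76
[0.6183 0.0012 0.0774] [-0.7   1.51 -0.65] 3.55
px per 8mm [-3.8022325   4.04676869]
```

View pics/s2.png

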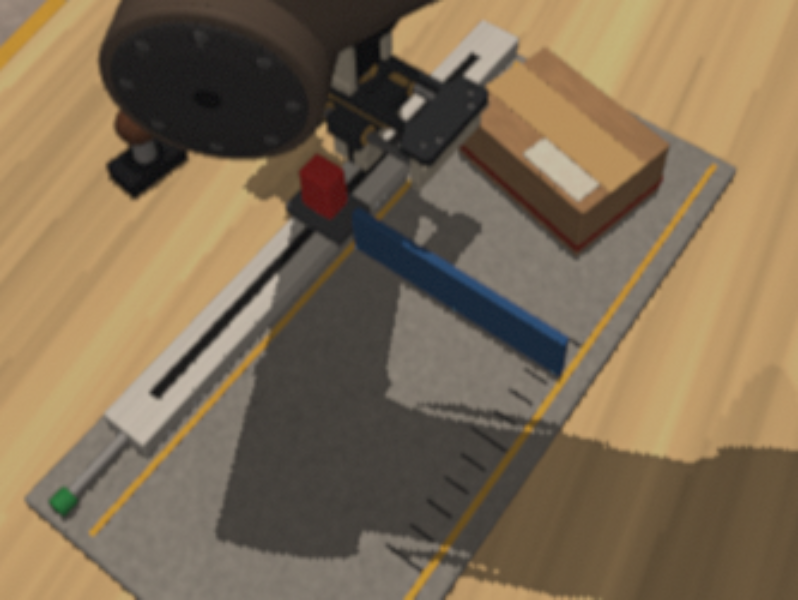

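The side view shows the closed fingers just behind the grip, with the green cap clearly visible at full-frame (166,438.5).

arm_command(
  travel=[
    [0.001, 0.006, 0],
    [0.002, 0.012, 0],
    [0.003, 0.018, 0],
    [0.004, 0.024, 0],
    [0.005, 0.03, 0],
    [0.006, 0.036, 0],
    [0.007, 0.041, 0],
    [0.008, 0.047, 0],
    [0.009, 0.053, 0],
    [0.01, 0.059, 0],
    [0.011, 0.065, 0],
    [0.012, 0.071, 0],
    [0.013, 0.077, 0],
    [0.014, 0.083, 0],
    [0.015, 0.089, 0],
    [0.016, 0.095, 0],
    [0.017, 0.1, 0],
    [0.018, 0.106, 0],
    [0.019, 0.112, 0],
    [0.02, 0.118, 0],
  ],
  delta_rot=[
    [0, 0, 0],
    [0, 0, 0],
    [0, 0, 0],
    [0, 0, 0],
    [0, 0, 0],
    [0, 0, 0],
    [0, 0, 0],
    [0, 0, 0],
    [0, 0, 0],
    [0, 0, 0],
    [0, 0, 0],
    [0, 0, 0],
    [0, 0, 0],
    [0, 0, 0],
    [0, 0, 0],
    [0, 0, 0],
    [0, 0, 0],
    [0, 0, 0],
    [0, 0, 0],
    [0, 0, 0],
  ],
)

```text
time_s: 6.05
tcp_pos: [0.6281, 0.0603, 0.0766]
eef_rot: [-180.0, 0.0, -99.8]
contact_force: [2.1, -3.3, 0.3]
gripper_width: 0.0004
gripper_force: 1.3
```

```bash
cat > q.py <<'E'
from ind import *
D=np.array([.1716,.9852,0])
b=cap('side'); g,n=green(b)
print('green',g,n,'ind mm',round(float((g-[166.03,438.53])@[-3.80,4.05]/30.8*8),2))
h=cv2.cvtColor(b['img'],cv2.COLOR_RGB2HSV); red=cv2.inRange(h,(0,190,50),(5,255,255))|cv2.inRange(h,(175,190,50),(180,255,255))
k=max(cv2.findContours(red,0,1)[0],key=cv2.contourArea);print('red',cv2.boundingRect(k),[round(float(x),1) for x in cv2.minAreaRect(k)[0]])
s=r.get_state();print(s['tcp_pos'].round(4),'along',round(float(s['tcp_pos']@D-np.array([.6183,.0012,0])@D),4),'F',s['contact_force'].round(2),'Fd',round(float(s['contact_force']@D),2),s['time_s'])
E
python3 q.py
```

```text
green [165.97 438.56] 75 ind mm 0.09
red (254, 314, 17, 21) [263.1, 324.3]
[0.6281 0.0606 0.0766] along 0.0602 F [ 0.99 -1.3   0.27] Fd -1.11 6.1
```

arm_command(
  travel=[
    [0.001, 0.006, 0],
    [0.002, 0.012, 0],
    [0.003, 0.018, 0],
    [0.004, 0.024, 0],
    [0.005, 0.03, 0],
    [0.006, 0.036, 0],
    [0.007, 0.041, 0],
    [0.008, 0.047, 0],
    [0.009, 0.053, 0],
    [0.01, 0.059, 0],
    [0.011, 0.065, 0],
    [0.012, 0.069, 0],
  ],
  delta_rot=[
    [0, 0, 0],
    [0, 0, 0],
    [0, 0, 0],
    [0, 0, 0],
    [0, 0, 0],
    [0, 0, 0],
    [0, 0, 0],
    [0, 0, 0],
    [0, 0, 0],
    [0, 0, 0],
    [0, 0, 0],
    [0, 0, 0],
  ],
)

```text
time_s: 7.6
tcp_pos: [0.6339, 0.0948, 0.0766]
eef_rot: [180.0, -0.0, -99.8]
contact_force: [1.3, -3.6, 1.5]
gripper_width: 0.0007
gripper_force: 1.3
```

```bash
python3 q.py; python3 -c "
from h import *
c=cap('side','s3.png');t=cap('top')
h=cv2.cvtColor(t['img'],cv2.COLOR_RGB2HSV); red=cv2.inRange(h,(0,190,50),(5,255,255));print(cv2.boundingRect(red))
cv2.imwrite('pics/s3.png',cv2.resize(c['img'][280:480,140:406],(798,600))[:,:,::-1])"
```

```text
green [165.97 438.56] 75 ind mm 0.09
red (247, 330, 11, 18) [252.6, 338.8]
[0.634  0.095  0.0766] along 0.0951 F [ 1.77 -1.37  0.86] Fd -1.04 7.65
(0, 0, 0, 0)
```

View pics/s3.png

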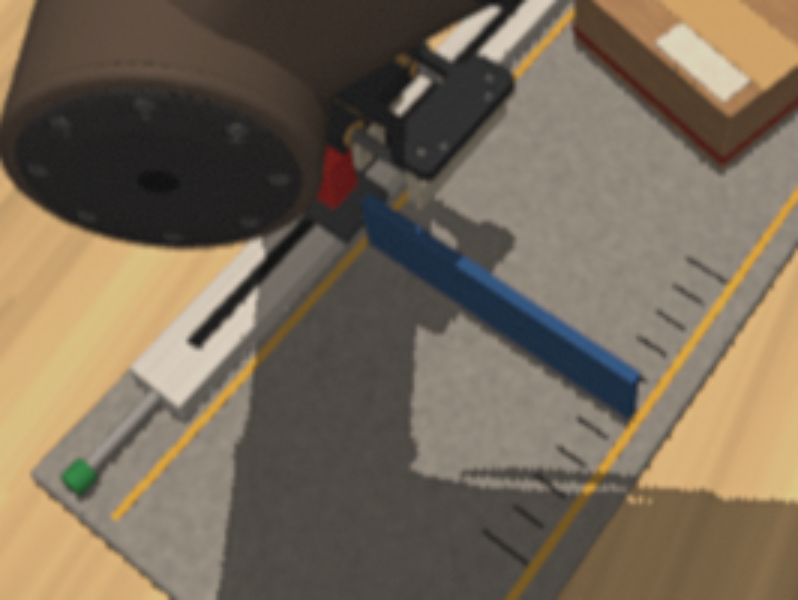

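The fence and grip are moving together, and the green cap has not moved yet.

arm_command(
  travel=[
    [0.0005, 0.003, 0],
    [0.001, 0.006, 0],
    [0.0015, 0.009, 0],
    [0.002, 0.012, 0],
    [0.002, 0.012, 0],
  ],
  delta_rot=[
    [0, 0, 0],
    [0, 0, 0],
    [0, 0, 0],
    [0, 0, 0],
    [0, 0, 0],
  ],
)

```text
time_s: 8.38
tcp_pos: [0.6348, 0.1007, 0.0765]
eef_rot: [180.0, 0.0, -99.8]
contact_force: [-1.5, -2.0, -0.0]
gripper_width: 0.0007
gripper_force: 0.8
```

```bash
python3 q.py
```

```text
green [165.97 438.56] 75 ind mm 0.09
red (246, 333, 10, 18) [250.5, 341.8]
[0.6347 0.1007 0.0764] along 0.1008 F [-2.   -1.2   0.08] Fd -1.52 8.425
```

arm_command(
  travel=[
    [0.0005, 0.003, 0],
    [0.001, 0.006, 0],
    [0.0015, 0.009, 0],
    [0.002, 0.012, 0],
    [0.002, 0.012, 0],
  ],
  delta_rot=[
    [0, 0, 0],
    [0, 0, 0],
    [0, 0, 0],
    [0, 0, 0],
    [0, 0, 0],
  ],
)

```text
time_s: 9.05
tcp_pos: [0.636, 0.1067, 0.0765]
eef_rot: [180.0, 0.0, -99.8]
contact_force: [-2.3, -1.3, -0.3]
gripper_width: 0.0004
gripper_force: 0.9
```

```bash
python3 q.py
```

```text
green [165.97 438.56] 75 ind mm 0.09
red (244, 336, 10, 17) [248.5, 344.0]
[0.636  0.1067 0.0765] along 0.107 F [-2.21 -1.6  -0.01] Fd -1.95 9.1
```

arm_command(
  travel=[
    [0.0005, 0.003, 0],
    [0.001, 0.006, 0],
    [0.0015, 0.009, 0],
    [0.002, 0.012, 0],
    [0.002, 0.012, 0],
  ],
  delta_rot=[
    [0, 0, 0],
    [0, 0, 0],
    [0, 0, 0],
    [0, 0, 0],
    [0, 0, 0],
  ],
)

```text
time_s: 9.72
tcp_pos: [0.6371, 0.1128, 0.0765]
eef_rot: [-180.0, 0.0, -99.8]
contact_force: [-1.5, -1.6, -1.4]
gripper_width: 0.0002
gripper_force: 0.8
```

```bash
python3 q.py
```

```text
green [165.97 438.56] 75 ind mm 0.09
red (242, 339, 9, 17) [246.0, 347.0]
[0.6371 0.1128 0.0766] along 0.1132 F [-0.95 -1.13 -0.56] Fd -1.28 9.775
```

arm_command(
  travel=[
    [0.0005, 0.003, 0],
    [0.001, 0.006, 0],
    [0.0015, 0.009, 0],
    [0.002, 0.012, 0],
    [0.002, 0.012, 0],
  ],
  delta_rot=[
    [0, 0, 0],
    [0, 0, 0],
    [0, 0, 0],
    [0, 0, 0],
    [0, 0, 0],
  ],
)

```text
time_s: 10.4
tcp_pos: [0.6381, 0.1188, 0.0766]
eef_rot: [-180.0, 0.0, -99.8]
contact_force: [-0.0, -1.1, -0.4]
gripper_width: 0.0002
gripper_force: 0.8
```

```bash
python3 q.py
```

```text
green [165.97 438.56] 75 ind mm 0.09
red (240, 341, 9, 17) [244.0, 349.0]
[0.6381 0.1188 0.0767] along 0.1193 F [-0.07 -1.5  -1.9 ] Fd -1.49 10.45
```

arm_command(
  travel=[
    [0.0005, 0.003, 0],
    [0.001, 0.006, 0],
    [0.0015, 0.009, 0],
    [0.002, 0.012, 0],
    [0.002, 0.012, 0],
  ],
  delta_rot=[
    [0, 0, 0],
    [0, 0, 0],
    [0, 0, 0],
    [0, 0, 0],
    [0, 0, 0],
  ],
)

```text
time_s: 11.08
tcp_pos: [0.6392, 0.1248, 0.0766]
eef_rot: [-180.0, 0.0, -99.8]
contact_force: [1.1, -1.6, -1.5]
gripper_width: 0.0002
gripper_force: 0.7
```

```bash
python3 q.py
```

```text
green [165.97 438.56] 75 ind mm 0.09
red (237, 343, 10, 18) [241.7, 351.5]
[0.6392 0.1248 0.0767] along 0.1254 F [ 0.03 -1.52 -0.01] Fd -1.49 11.125
```

arm_command(
  travel=[
    [0.0005, 0.003, 0],
    [0.001, 0.006, 0],
    [0.0015, 0.009, 0],
    [0.002, 0.012, 0],
    [0.002, 0.012, 0],
  ],
  delta_rot=[
    [0, 0, 0],
    [0, 0, 0],
    [0, 0, 0],
    [0, 0, 0],
    [0, 0, 0],
  ],
)

```text
time_s: 11.75
tcp_pos: [0.6401, 0.1308, 0.0767]
eef_rot: [-180.0, 0.0, -99.8]
contact_force: [0.5, -0.6, -0.9]
gripper_width: 0.0005
gripper_force: 0.6
```

```bash
python3 q.py
```

```text
green [165.97 438.56] 75 ind mm 0.09
red (235, 346, 10, 17) [239.5, 354.0]
[0.64   0.1308 0.0766] along 0.1314 F [-0.13  0.06  0.92] Fd 0.03 11.8
```

arm_command(
  travel=[
    [0.0005, 0.003, 0],
    [0.001, 0.006, 0],
    [0.0015, 0.009, 0],
    [0.002, 0.012, 0],
    [0.002, 0.012, 0],
  ],
  delta_rot=[
    [0, 0, 0],
    [0, 0, 0],
    [0, 0, 0],
    [0, 0, 0],
    [0, 0, 0],
  ],
)

```text
time_s: 12.42
tcp_pos: [0.641, 0.1367, 0.0766]
eef_rot: [-180.0, 0.0, -99.8]
contact_force: [-0.6, -2.2, 1.5]
gripper_width: 0.0006
gripper_force: 1.2
```

```bash
python3 q.py
```

```text
green [164.87 439.78] 77 ind mm 2.46
red (233, 349, 9, 17) [237.0, 357.0]
[0.641  0.1367 0.0766] along 0.1374 F [ 0.5  -2.57  1.07] Fd -2.45 12.475
```

arm_command(
  travel=[
    [0.0003, 0.002, 0],
    [0.0007, 0.004, 0],
    [0.001, 0.006, 0],
    [0.0014, 0.008, 0],
    [0.0014, 0.008, 0],
  ],
  delta_rot=[
    [0, 0, 0],
    [0, 0, 0],
    [0, 0, 0],
    [0, 0, 0],
    [0, 0, 0],
  ],
)

```text
time_s: 13.1
tcp_pos: [0.6417, 0.1407, 0.0766]
eef_rot: [-180.0, 0.0, -99.8]
contact_force: [0.0, -2.6, 2.0]
gripper_width: 0.0004
gripper_force: 1.4
```

```bash
python3 q.py
```

```text
green [162.87 441.78] 77 ind mm 6.54
red (231, 351, 9, 16) [235.2, 358.5]
[0.6417 0.1407 0.0766] along 0.1414 F [ 1.71 -2.58  3.02] Fd -2.24 13.15
```

arm_command(
  travel=[
    [0.0001, 0.0008, 0],
    [0.0003, 0.0016, 0],
    [0.0003, 0.0016, 0],
  ],
  delta_rot=[
    [0, 0, 0],
    [0, 0, 0],
    [0, 0, 0],
  ],
)

```text
time_s: 13.52
tcp_pos: [0.6418, 0.1413, 0.0766]
eef_rot: [180.0, -0.0, -99.8]
contact_force: [0.8, -3.2, 2.8]
gripper_width: 0.0004
gripper_force: 1.6
```

```bash
python3 q.py
```

```text
green [162.41 442.15] 79 ind mm 7.38
red (231, 351, 9, 17) [235.0, 359.0]
[0.6418 0.1413 0.0766] along 0.1421 F [ 0.93 -2.72  3.01] Fd -2.52 13.575
```

arm_command(
  travel=[
    [0.0001, 0.0008, 0],
    [0.0003, 0.0016, 0],
    [0.0003, 0.0016, 0],
  ],
  delta_rot=[
    [0, 0, 0],
    [0, 0, 0],
    [0, 0, 0],
  ],
)

```text
time_s: 13.95
tcp_pos: [0.642, 0.1421, 0.0766]
eef_rot: [180.0, -0.0, -99.8]
contact_force: [0.5, -3.0, 1.3]
gripper_width: 0.0007
gripper_force: 1.7
```

```bash
python3 q.py
```

```text
green [162.06 442.4 ] 78 ind mm 7.99
red (231, 351, 9, 17) [235.0, 359.0]
[0.642  0.1421 0.0766] along 0.1429 F [-0.25 -3.88  3.02] Fd -3.86 14.0
```

arm_command(
  travel=[
    [0.0001, 0.0008, 0],
    [0.0003, 0.0016, 0],
    [0.0003, 0.0016, 0],
  ],
  delta_rot=[
    [0, 0, 0],
    [0, 0, 0],
    [0, 0, 0],
  ],
)

```text
time_s: 14.38
tcp_pos: [0.642, 0.1423, 0.0766]
eef_rot: [180.0, -0.1, -99.8]
contact_force: [-0.0, -6.9, 3.7]
gripper_width: 0.0006
gripper_force: 3.1
```

```bash
python3 q.py
```

```text
green [162.06 442.4 ] 78 ind mm 7.99
red (231, 351, 9, 17) [235.0, 359.0]
[0.642  0.1422 0.0766] along 0.143 F [-0.12 -6.47  3.69] Fd -6.4 14.425
```

The stop is felt: force rose to about 6.5 N with no motion, and the indicator reads 8 mm. I'll back off next.

arm_command(
  travel=[
    [-0.002, -0.012, 0],
    [-0.005, -0.03, 0],
    [-0.009, -0.05, 0],
    [-0.009, -0.05, 0.04],
    [-0.009, -0.05, 0.12],
    [-0.009, -0.05, 0.2],
    [-0.009, -0.05, 0.24],
  ],
  delta_rot=[
    [0, 0, 0],
    [0, 0, 0],
    [0, 0, 0],
    [0, 0, 0],
    [0, 0, 0],
    [0, 0, 0],
    [0, 0, 0],
  ],
)

```text
time_s: 15.3
tcp_pos: [0.6383, 0.1178, 0.1993]
eef_rot: [-179.8, 0.1, -99.8]
contact_force: [0.9, -0.0, -0.7]
gripper_width: 0.0007
gripper_force: 0.0
```

arm_command(
  travel=[
    [-0.04, -0.07, 0],
    [-0.1, -0.18, 0],
    [-0.16, -0.29, 0],
    [-0.22, -0.4, 0],
    [-0.28, -0.5, 0],
    [-0.33, -0.59, 0],
    [-0.355, -0.62, 0],
    [-0.36, -0.63, 0],
    [-0.36, -0.63, 0],
  ],
  delta_rot=[
    [0, 0, 0],
    [0, 0, 0],
    [0, 0, 0],
    [0, 0, 0],
    [0, 0, 0],
    [0, 0, 0],
    [0, 0, 0],
    [0, 0, 0],
    [0, 0, 0],
  ],
  grip=1,
)

```text
time_s: 16.42
tcp_pos: [0.458, -0.197, 0.1966]
eef_rot: [-180.0, 0.0, -99.8]
contact_force: [0.5, -0.5, 0.6]
gripper_width: 0.084
gripper_force: 0.0
```

```bash
python3 q.py; python3 -c "
from h import *
c=cap('side','s4.png');t=cap('top','t4.png')
cv2.imwrite('pics/c4.png',np.hstack([cv2.resize(c['img'][220:480,140:460],(400,325)),cv2.resize(t['img'][200:395,80:380],(400,325))])[:,:,::-1])"
```

```text
green [162.1  442.44] 79 ind mm 7.99
red (219, 341, 21, 27) [229.3, 354.3]
[ 0.4582 -0.1967  0.1966] along -0.2224 F [ 0.67 -0.11 -0.74] Fd 0.01 16.475
```

View pics/c4.png

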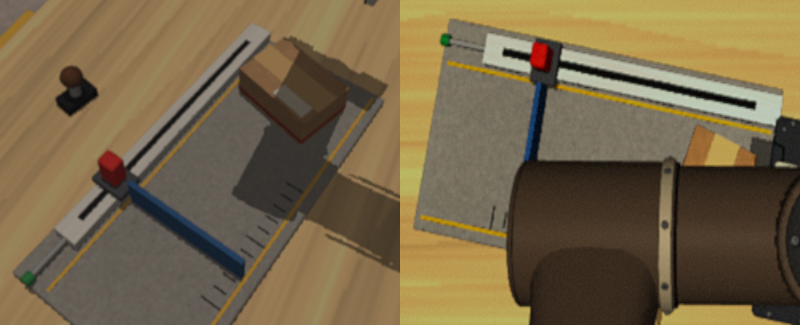

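The side crop shows the fence home with the indicator out, and the parcel untouched. Next I'll align the open gripper with the parcel's skew and lower it behind the parcel.

arm_command(
  travel=[
    [-0.01, 0.03, 0],
    [-0.018, 0.06, -0.02],
    [-0.018, 0.06, -0.1],
    [-0.018, 0.06, -0.18],
    [-0.018, 0.06, -0.25],
    [-0.018, 0.06, -0.285],
    [-0.018, 0.06, -0.285],
  ],
  delta_rot=[
    [0, 0, -0.08],
    [0, 0, -0.145],
    [0, 0, -0.145],
    [0, 0, -0.145],
    [0, 0, -0.145],
    [0, 0, -0.145],
    [0, 0, -0.145],
  ],
)

```text
time_s: 17.45
tcp_pos: [0.4481, -0.1665, 0.0528]
eef_rot: [179.8, -0.1, -112.8]
contact_force: [0.5, -0.4, 0.1]
gripper_width: 0.0877
gripper_force: 0.0
```

```bash
cat > p.py <<'E'
from h import *
import sys
d=np.array([.1716,.9852]);n=np.array([.9852,-.1716])
def gc(X): return np.round([X[0]*n[0]+X[1]*n[1]-.4842, X[0]*d[0]+X[1]*d[1]-.1531],4)
b=cap('side'); s=r.get_state(); print('tcp',s['tcp_pos'].round(4),'gauge',gc(s['tcp_pos']),'yaw',s['eef_rot'][2].round(1),'F',s['contact_force'].round(1),s['time_s'])
cv2.imwrite('pics/%s.png'%sys.argv[1],b['img'][150:,100:][:,:,::-1])
E
python3 p.py s5
python3 - <<'E'
from p import *
E
python3 - <<'E'
import sys; sys.argv=['','s5']
from p import *
a=cv2.imread('pics/t4.png')[:,:,::-1]; c=cap('top')
h=cv2.cvtColor(np.ascontiguousarray(a),cv2.COLOR_RGB2HSV); red=cv2.inRange(h,(0,200,60),(5,255,255))|cv2.inRange(h,(175,200,60),(180,255,255)); k=max(cv2.findContours(red,0,1)[0],key=cv2.contourArea);q=cv2.minAreaRect(k);print(q)
print('grip home gauge',gc(ray(c,q[0],.09)))
E
```

```text
tcp [ 0.4489 -0.1666  0.0538] gauge [-0.0134 -0.2402] yaw -112.8 F [-0.1  0.3  0.4] 17.5
tcp [ 0.4493 -0.1667  0.0544] gauge [-0.0129 -0.2402] yaw -112.8 F [0.3 0.5 0.3] 17.55
tcp [ 0.4495 -0.1668  0.0548] gauge [-0.0127 -0.2403] yaw -112.8 F [ 0.2  0.4 -1.1] 17.6
((183.63462829589844, 232.826904296875), (12.551432609558105, 15.100942611694336), 11.309932708740234)
grip home gauge [0.1241 0.1212]Traceback (most recent call last):
  File "<stdin>", line 1, in <module>
  File "p.py", line 6, in <module>
    cv2.imwrite('pics/%s.png'%sys.argv[1],b['img'][150:,100:][:,:,::-1])
                              ~~~~~~~~^^^
IndexError: list index out of range
```

View pics/s5.png

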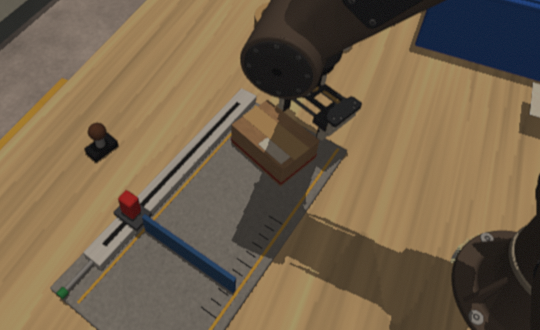

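The open fingers straddle the parcel's back side, aligned with it. Starting a gentle push.

arm_command(
  travel=[
    [0.002, 0.006, 0],
    [0.005, 0.011, 0],
    [0.007, 0.017, 0],
    [0.009, 0.022, 0],
    [0.012, 0.028, 0],
    [0.014, 0.033, 0],
    [0.016, 0.039, 0],
    [0.019, 0.044, 0],
    [0.021, 0.05, 0],
    [0.023, 0.055, 0],
    [0.025, 0.063, 0],
    [0.026, 0.071, 0],
    [0.027, 0.079, 0],
    [0.029, 0.087, 0],
    [0.03, 0.095, 0],
    [0.032, 0.103, 0],
    [0.033, 0.111, 0],
    [0.034, 0.118, 0],
    [0.036, 0.126, 0],
    [0.037, 0.134, 0],
  ],
  delta_rot=[
    [0, 0, 0],
    [0, 0, 0],
    [0, 0, 0],
    [0, 0, 0],
    [0, 0, 0],
    [0, 0, 0],
    [0, 0, 0],
    [0, 0, 0],
    [0, 0, 0],
    [0, 0, 0],
    [0, 0, 0.007],
    [0, 0, 0.014],
    [0, 0, 0.021],
    [0, 0, 0.028],
    [0, 0, 0.036],
    [0, 0, 0.043],
    [0, 0, 0.05],
    [0, 0, 0.057],
    [0, 0, 0.065],
    [0, 0, 0.072],
  ],
)

```text
time_s: 20.15
tcp_pos: [0.4672, -0.0998, 0.0541]
eef_rot: [180.0, 0.0, -106.4]
contact_force: [1.2, -2.4, -1.1]
gripper_width: 0.0875
gripper_force: 1.4
```

```bash
python3 p.py s6
```

```text
tcp [ 0.4673 -0.0995  0.0541] gauge [-0.0068 -0.1709] yaw -106.3 F [-0.1 -0.6 -0.6] 20.2
```

View pics/s6.png

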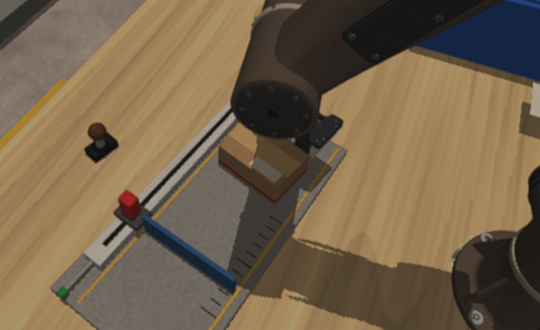

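The parcel is moving flat with the fingers, and its skew has roughly halved.

arm_command(
  travel=[
    [0.0014, 0.008, 0],
    [0.0028, 0.016, 0],
    [0.004, 0.024, 0],
    [0.006, 0.032, 0],
    [0.007, 0.04, 0],
    [0.008, 0.048, 0],
    [0.01, 0.056, 0],
    [0.011, 0.064, 0],
    [0.013, 0.072, 0],
    [0.014, 0.08, 0],
    [0.016, 0.088, 0],
    [0.017, 0.096, 0],
    [0.018, 0.104, 0],
    [0.02, 0.112, 0],
    [0.021, 0.12, 0],
    [0.023, 0.128, 0],
    [0.024, 0.136, 0],
    [0.026, 0.144, 0],
    [0.027, 0.152, 0],
    [0.028, 0.16, 0],
  ],
  delta_rot=[
    [0, 0, 0.005],
    [0, 0, 0.01],
    [0, 0, 0.015],
    [0, 0, 0.02],
    [0, 0, 0.025],
    [0, 0, 0.03],
    [0, 0, 0.035],
    [0, 0, 0.04],
    [0, 0, 0.045],
    [0, 0, 0.05],
    [0, 0, 0.055],
    [0, 0, 0.06],
    [0, 0, 0.065],
    [0, 0, 0.071],
    [0, 0, 0.071],
    [0, 0, 0.071],
    [0, 0, 0.071],
    [0, 0, 0.071],
    [0, 0, 0.071],
    [0, 0, 0.071],
  ],
)

```text
time_s: 22.7
tcp_pos: [0.4808, -0.02, 0.054]
eef_rot: [180.0, -0.0, -100.0]
contact_force: [0.5, -4.8, 2.0]
gripper_width: 0.0876
gripper_force: 3.0
```

arm_command(
  travel=[
    [0.0014, 0.008, 0],
    [0.0028, 0.016, 0],
    [0.004, 0.024, 0],
    [0.006, 0.032, 0],
    [0.007, 0.04, 0],
    [0.008, 0.048, 0],
    [0.01, 0.056, 0],
    [0.011, 0.064, 0],
    [0.013, 0.072, 0],
    [0.014, 0.08, 0],
    [0.016, 0.088, 0],
    [0.017, 0.096, 0],
    [0.018, 0.102, 0],
    [0.019, 0.108, 0],
    [0.019, 0.108, 0],
  ],
  delta_rot=[
    [0, 0, 0],
    [0, 0, 0],
    [0, 0, 0],
    [0, 0, 0],
    [0, 0, 0],
    [0, 0, 0],
    [0, 0, 0],
    [0, 0, 0],
    [0, 0, 0],
    [0, 0, 0],
    [0, 0, 0],
    [0, 0, 0],
    [0, 0, 0],
    [0, 0, 0],
    [0, 0, 0],
  ],
)

```text
time_s: 24.58
tcp_pos: [0.4901, 0.034, 0.054]
eef_rot: [180.0, -0.0, -100.0]
contact_force: [-3.0, -3.1, 3.9]
gripper_width: 0.0879
gripper_force: 2.1
```

```bash
python3 p.py s7; python3 q.py; python3 -c "
import cv2;a=cv2.imread('pics/s7.png');cv2.imwrite('pics/s7b.png',cv2.resize(a[80:330,40:373],(798,600)))"
```

```text
tcp [0.4901 0.0339 0.054 ] gauge [-0.0072 -0.0356] yaw -100.0 F [-1.7 -4.1  3.4] 24.625
green [162.08 442.33] 79 ind mm 7.9
red (219, 341, 21, 27) [229.0, 354.0]
[0.4901 0.0339 0.054 ] along 0.0102 F [-2.55 -2.35  2.42] Fd -2.76 24.675
```

View pics/s7b.png

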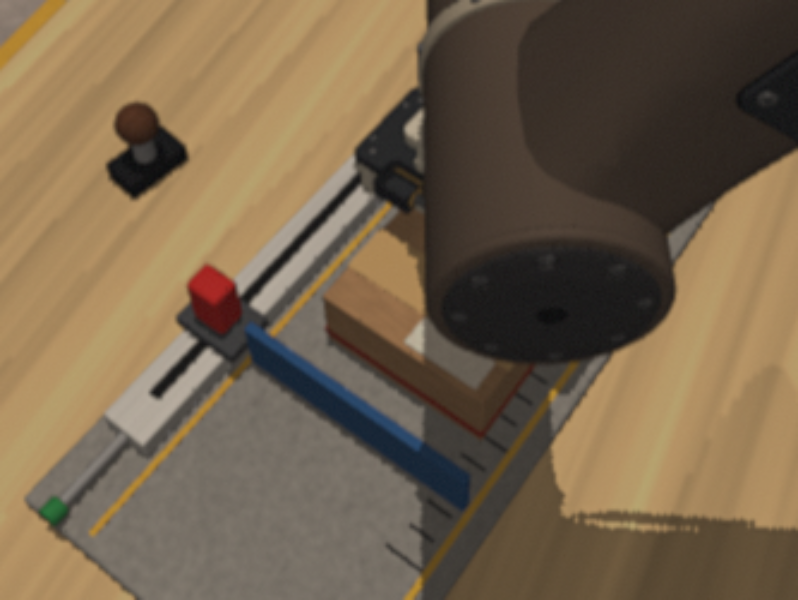

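The parcel looks nearly square, about 40 mm short of the fence. I'll measure its front bottom edge: crop (328,340) to (480,433).

Run:
```python
import sys; sys.argv=['','s8']
from p import *
for u,v,z in((328,340,.012),(480,433,.012),(325,292,.072),(479,392,.072)): print(gc(ray(b,(u/2.396+140,v/2.4+230),z)))
# fence top edge, front (+y) line
for u,v in((247,325),(466,478)): print('fence +y face top',gc(ray(b,(u/2.396+140,v/2.4+230),.062)))
```

```text
tcp [0.4901 0.034  0.0539] gauge [-0.0071 -0.0355] yaw -100.0 F [-1.6 -2.7  1.7] 24.725
[0.0599 0.0785]
[-0.0729  0.072 ]
[0.0616 0.0737]
[-0.0704  0.0725]
fence +y face top [0.0936 0.1223]
fence +y face top [-0.0947  0.1221]
```

arm_command(
  travel=[
    [0.001, 0.006, 0],
    [0.002, 0.012, 0],
    [0.003, 0.018, 0],
    [0.004, 0.024, 0],
    [0.005, 0.03, 0],
    [0.006, 0.036, 0],
    [0.007, 0.042, 0],
    [0.008, 0.048, 0],
    [0.009, 0.054, 0],
    [0.01, 0.06, 0],
    [0.011, 0.064, 0],
    [0.012, 0.068, 0],
  ],
  delta_rot=[
    [0, 0, 0],
    [0, 0, 0],
    [0, 0, 0],
    [0, 0, 0],
    [0, 0, 0],
    [0, 0, 0],
    [0, 0, 0],
    [0, 0, 0],
    [0, 0, 0],
    [0, 0, 0],
    [0, 0, 0],
    [0, 0, 0],
  ],
)

```text
time_s: 26.22
tcp_pos: [0.4961, 0.0675, 0.0539]
eef_rot: [179.9, -0.1, -100.0]
contact_force: [-1.9, -6.9, 4.1]
gripper_width: 0.0878
gripper_force: 3.4
```

arm_command(
  travel=[
    [0.0002, 0.001, 0],
    [0.0004, 0.002, 0],
    [0.0006, 0.003, 0],
    [0.0007, 0.004, 0],
    [0.0007, 0.004, 0],
  ],
  delta_rot=[
    [0, 0, 0],
    [0, 0, 0],
    [0, 0, 0],
    [0, 0, 0],
    [0, 0, 0],
  ],
)

```text
time_s: 26.85
tcp_pos: [0.4966, 0.0695, 0.054]
eef_rot: [180.0, -0.0, -100.0]
contact_force: [-1.2, -6.8, 3.3]
gripper_width: 0.087
gripper_force: 3.0
```

```bash
python3 p.py s9; python3 q.py
```

```text
tcp [0.4966 0.0695 0.0539] gauge [-0.0069  0.0006] yaw -100.0 F [-1.4 -6.2  3.9] 26.9
green [162.06 442.4 ] 78 ind mm 7.99
red (219, 341, 21, 27) [229.3, 354.3]
[0.4966 0.0695 0.0539] along 0.0464 F [-1.42 -6.03  2.96] Fd -6.18 26.95
```

Still moving freely at about 6 N, so I'll continue in 2 mm steps.

arm_command(
  travel=[
    [0.0002, 0.001, 0],
    [0.0004, 0.002, 0],
    [0.0006, 0.003, 0],
    [0.0007, 0.004, 0],
    [0.0007, 0.004, 0],
  ],
  delta_rot=[
    [0, 0, 0],
    [0, 0, 0],
    [0, 0, 0],
    [0, 0, 0],
    [0, 0, 0],
  ],
)

```text
time_s: 27.58
tcp_pos: [0.497, 0.0715, 0.054]
eef_rot: [180.0, -0.0, -100.0]
contact_force: [-0.5, -7.3, 2.4]
gripper_width: 0.0876
gripper_force: 3.0
```

arm_command(
  travel=[
    [0.0002, 0.001, 0],
    [0.0004, 0.002, 0],
    [0.0006, 0.003, 0],
    [0.0007, 0.004, 0],
    [0.0007, 0.004, 0],
  ],
  delta_rot=[
    [0, 0, 0],
    [0, 0, 0],
    [0, 0, 0],
    [0, 0, 0],
    [0, 0, 0],
  ],
)

```text
time_s: 28.2
tcp_pos: [0.4973, 0.0735, 0.0539]
eef_rot: [180.0, -0.0, -100.0]
contact_force: [-1.7, -5.5, 2.5]
gripper_width: 0.0876
gripper_force: 3.0
```

arm_command(
  travel=[
    [0.0002, 0.001, 0],
    [0.0004, 0.002, 0],
    [0.0006, 0.003, 0],
    [0.0007, 0.004, 0],
    [0.0007, 0.004, 0],
  ],
  delta_rot=[
    [0, 0, 0],
    [0, 0, 0],
    [0, 0, 0],
    [0, 0, 0],
    [0, 0, 0],
  ],
)

```text
time_s: 28.82
tcp_pos: [0.4974, 0.0741, 0.054]
eef_rot: [179.9, -0.2, -100.0]
contact_force: [0.2, -13.7, 4.1]
gripper_width: 0.0877
gripper_force: 7.2
```

```bash
python3 p.py s10; python3 q.py;python3 -c "
import cv2;a=cv2.imread('pics/s10.png');cv2.imwrite('pics/s10b.png',cv2.resize(a[120:320,40:306],(798,600)))"
```

```text
tcp [0.4974 0.0741 0.0539] gauge [-0.0069  0.0052] yaw -100.0 F [  1.  -14.3   3.8] 28.875
green [162.06 442.4 ] 78 ind mm 7.99
red (219, 341, 21, 27) [229.3, 354.3]
[0.4973 0.0741 0.0539] along 0.051 F [  0.44 -14.53   4.58] Fd -14.24 28.925
```

View pics/s10b.png

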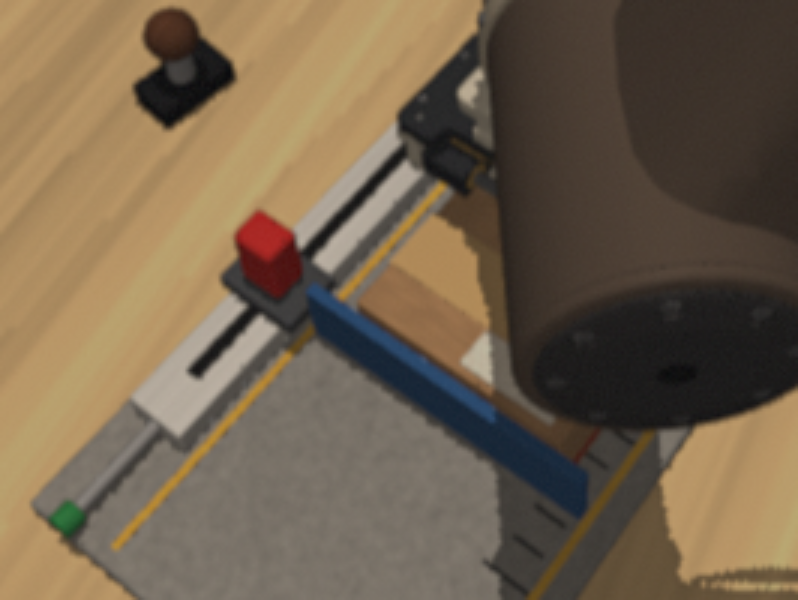

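The parcel meets the fence (force jumped to 14 N), and the indicator is still out. I'll nudge 0.6 mm to seat it, then retreat straight back and up.

arm_command(
  travel=[
    [0.0001, 0.0006, 0],
    [0.0002, 0.0012, 0],
    [0.0002, 0.0012, 0],
    [0.0002, 0.0012, 0],
  ],
  delta_rot=[
    [0, 0, 0],
    [0, 0, 0],
    [0, 0, 0],
    [0, 0, 0],
  ],
)

```text
time_s: 29.42
tcp_pos: [0.4973, 0.0741, 0.0539]
eef_rot: [179.9, -0.2, -100.0]
contact_force: [1.6, -16.9, 3.9]
gripper_width: 0.0874
gripper_force: 8.6
```

arm_command(
  travel=[
    [-0.001, -0.004, 0],
    [-0.002, -0.01, 0],
    [-0.004, -0.024, 0],
    [-0.008, -0.045, 0],
    [-0.014, -0.08, 0],
    [-0.014, -0.08, 0.06],
    [-0.014, -0.08, 0.16],
    [-0.014, -0.08, 0.26],
    [-0.014, -0.1, 0.34],
    [-0.014, -0.2, 0.36],
    [-0.014, -0.32, 0.36],
    [-0.014, -0.44, 0.36],
    [-0.014, -0.56, 0.36],
    [-0.014, -0.68, 0.36],
    [-0.014, -0.7, 0.36],
  ],
  delta_rot=[
    [0, 0, 0],
    [0, 0, 0],
    [0, 0, 0],
    [0, 0, 0],
    [0, 0, 0],
    [0, 0, 0],
    [0, 0, 0],
    [0, 0, 0],
    [0, 0, 0],
    [0, 0, 0],
    [0, 0, 0],
    [0, 0, 0],
    [0, 0, 0],
    [0, 0, 0],
    [0, 0, 0],
  ],
)

```text
time_s: 31.3
tcp_pos: [0.4896, -0.2773, 0.2334]
eef_rot: [179.9, -0.0, -100.3]
contact_force: [-0.3, 0.2, -0.2]
gripper_width: 0.0873
gripper_force: 0.0
```

```bash
python3 p.py s11; python3 q.py; python3 -c "
from h import *
t=cap('top','t11.png');c=cap('side')
cv2.imwrite('pics/c11.png',np.vstack([np.hstack([cv2.resize(c['img'][280:430,160:360],(400,300)),cv2.resize(t['img'][200:395,80:340],(400,300))]),np.hstack([cv2.resize(t['img'],(400,300)),cv2.resize(c['img'],(400,300))])])[:,:,::-1])"
```

```text
tcp [ 0.4898 -0.2766  0.2334] gauge [ 0.0458 -0.3416] yaw -100.2 F [ 0.6 -0.4  0. ] 31.35
green [162.13 442.42] 79 ind mm 7.94
red (219, 341, 21, 27) [229.0, 354.0]
[ 0.4901 -0.2751  0.2335] along -0.2942 F [-0.91 -0.11 -0.32] Fd -0.27 31.4
```

View pics/c11.png

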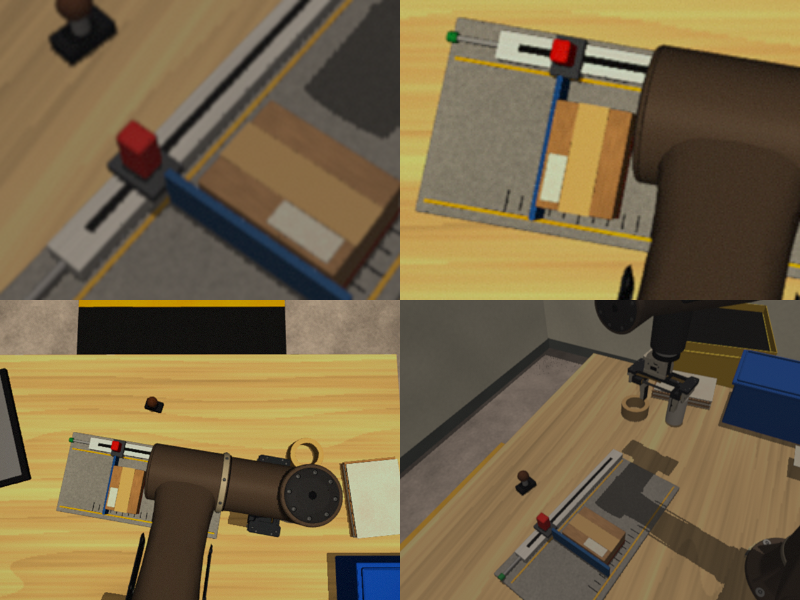

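The views show the parcel flat, square and flush against the fence, between the lane lines. The indicator is out, the bystanders are untouched and the arm is clear, so I'm handing in.

```bash
python3 -c "
from plant import close_job
print(close_job())"
```

```text
the job is handed in; nothing more can be done
None
```

Job handed in at about 31 s: the fence is home at its stop (indicator about 8 mm out) and the parcel lies flat, flush and square against it within the lane lines, judging by the last camera views; the hand-in gave no verdict back.

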